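# Fill the empty tin from the bench hopper through its swing spout

### The job

Fill the empty tin with the ball knobs from the hopper: swing the spout from where it is parked until it points at the middle of the empty tin and let go of it, then pull the slide gate out so that all eight knobs run down into that tin, and push the gate fully home again. Leave the spout aimed at the tin, and do not shift the glue bottle that stands beside the hopper.

Things in the scene. Friction and masses are not known exactly. Their poses are not given: they have to be found in the camera images.
- dispenser: bench dispenser, fixed: plywood foot board and rear upright (270 mm high) carrying a round aluminium funnel over a swing spout. Origin: on the worktop, under the spout's vertical swivel axis = funnel axis. -x is its front (faces the robot within 0.2 rad), +y its left seen from the robot. Funnel rim 179 mm wide at z 294 mm overhangs the gate knob: take the knob with the gripper leaning 30-45 deg to the front
- spout (a joint): angle of the spout about the vertical swivel axis, rad: 0 pointing to the dispenser's front (-x), positive swung to its left (+y), range -1.35 to 1.35. Starts parked at the left (0.95 to 1.2), beyond all three tins. Stiff swivel (0.30 N m, about 2 N at the grip point); stays where it is left
- spout_grip (a point): grip point on the spout, 160 mm from the swivel axis, mid-trough, about 90 mm above the worktop. The spout is an open aluminium sheet trough, straight, 60 mm wide outside (54 inside), sloping down 15 deg outward; mouth 181 mm from the axis, underside there 59 mm up. Here the side walls reach from 25 mm below this point to 9 mm above. Grip across both walls or push either
- spout_aim (a point): point on the spout's centre line 213 mm from the swivel axis, ahead of the mouth, where the knobs come down; stands over the middle of the tin when aimed right (tin middles lie 203 to 223 mm from the axis)
- gate (a joint): travel of the slide gate, m: 0 fully home (hopper shut), grows as it is pulled to the dispenser's front (-x), stop at 0.060 (outlet clear). Slides level with about 2 N friction and stays where it is left
- gate_knob (a point): middle of the gate's pull knob: turned dark wood, 25 mm diameter, 25 mm long, on a short steel stem, axis level along the gate's travel; 166 mm above the worktop, 85 mm in front of the swivel axis when home, 145 mm when fully out. Pinch its left and right sides; below it about 25 mm is free above the spout, whose raised collar (155 mm high) ends 58 mm from the axis
- tin_empty: the empty tin: plain round open steel tin, 106 mm outside and 100 mm inside diameter, 55 mm high, floor 3 mm, fixed to the worktop; origin in the middle of its underside. Three such tins stand in an arc before the dispenser, about 0.6 rad apart seen from the swivel axis, in any order; this one holds no knobs
- tin_full_a: a like tin that is already filled with knobs, fixed; origin in the middle of its underside
- tin_full_b: the other tin that is already filled with knobs, fixed; origin in the middle of its underside
- glue: bystander: white glue bottle with an orange spout, 66 mm wide, 186 mm high, loose, standing to the right of the dispenser; origin in the middle of its underside
- knob_1: one of eight turned beech ball knobs with a small brass insert, 20 mm diameter, 12 g, loose, lying in the hopper at the start; origin at its centre
- knob_2: another such ball knob; origin at its centre
- knob_3: another such ball knob; origin at its centre
- knob_4: another such ball knob; origin at its centre
- knob_5: another such ball knob; origin at its centre
- knob_6: another such ball knob; origin at its centre
- knob_7: another such ball knob; origin at its centre
- knob_8: another such ball knob; origin at its centre

How it is judged:
On the way, in this order (a step that is already met when the one before it is completed fails the run):
1. the spout has been swung over the empty tin (its aim point within 15 mm of the tin's middle, seen from above) and let go, with the gate still shut (horizontal distance between spout_aim and tin_empty below 0.015 m and value of joint gate below 0.004 m and contact force between each of the fingers, the arm and spout below 0.2 N), for 0.3 s.
2. all eight knobs have run into the empty tin (horizontal distance between each of knob_1, knob_2, knob_3, knob_4, knob_5, knob_6, knob_7, knob_8 and tin_empty below 0.046 m and height (world z) of each of knob_1, knob_2, knob_3, knob_4, knob_5, knob_6, knob_7, knob_8 below 0.055 m), for 0.2 s.
At the end, for the whole second after the job is handed in: All eight knobs lie at rest inside the tin that was empty, the gate is fully home (within 3 mm), and the spout still points at that tin (its aim point within 15 mm of the tin's middle, seen from above) (all of step 2 and horizontal distance between spout_aim and tin_empty below 0.015 m and value of joint gate below 0.003 m and linear speed of each of knob_1, knob_2, knob_3, knob_4, knob_5, knob_6, knob_7, knob_8 below 0.05 m/s); the robot touches nothing.
It fails at once if the glue bottle is shifted by more than 25 mm (distance of glue from where it was at the start of the episode above 0.025 m).
It also fails if it takes over 56 s, if anything falls off the work surface, if the arm or the gripper's body presses on something with over 40 N, if the wrist force passes 120 N, or if a joint passes its speed limit or range.

### The arm

A 6-joint arm with a two-finger parallel gripper is mounted at the origin on a cart in front of the work surface, level with it; the furniture and walls round the work are solid. World frame = base frame: x ahead of the robot, y to its left, z up, the work surface at z = 0. Lengths are in m, angles in rad, forces in N, time in s.
With the tool pointing down it reaches from about 0.3 to 0.875 m from the base axis. Payload 6.4 kg.
Tool frame: the origin (TCP) lies midway between the tips of the shut fingers; the grasp point (between the pads) lies 19 mm behind it; z points along the fingers, y is the line along which they close (so a half turn about z gives the same grasp; the last joint's range is limited). The gripper opens to 85 mm and grips with 20 to 120 N. Pads are 22 mm wide; open, the fingers measure 114 mm over their backs; the gripper's body (76 mm by 85 mm) begins 54 mm behind the grasp point. The pads swing forward as they close: fully open they stand 13 mm farther back than shut.
Start: joints at [-1.464, 0.181, 1.607, -0, 1.354, -0.206], TCP at [0.177, -0.547, 0.231] pointing down, gripper open.
Joint ranges: [-2.99, 2.99], [-0.89, 2.07], [0.3, 2.58], [-1.14, 4.28], [0, 2.63], [-3.12, 3.12]. Speed limits (rad/s): [2.57, 2.57, 3.01, 3.14, 3.14, 3.14].

### API

Orientations are given as a unit quaternion [w, x, y, z].
In Python, from bench import ctrl gives the robot as it stands. The module is installed in compiled form; this text tells all that it offers.
- The arm moves only by the tool move_arm, never from a script. Its argument "plan" is one flat list of numbers, 6 for each row, row after row: the shift along the world's x, y, z in units of 50 mm (1.0 is 50 mm), then the turn, a rotation vector about the world's x, y, z in rad. A call has 1 to 10 rows; each row is the pose to reach, as a shift and turn from the pose commanded when the call began; what a row does not reach only later rows make up. A row lasts 1/8 s, in which the tool goes at most 62.5 mm and 10.7 degrees, less where a joint would pass 70% of its speed; a pose out of reach is approached as far as the arm can. A call with a gripper value outside its range is refused whole. "grip" is the finger opening in mm, from 0 to 85.4, set as the call begins (left out, the last holds). The fingers move at their own pace and stop on an object; the grip force is fixed at half the most. Time passes only in rows, so rows that repeat a pose let the fingers close. It gives the time, the measured TCP pose, the force, the opening and the grip force at its end, in the units of the state.
- ctrl.get_obs(): the state, without advancing time (a new reading comes with each control period).
- ctrl.camera(name): name is "scene" or "top" or "wrist"; returns a dict with "pixels" (480x640x3 uint8, red, green, blue), "fx", "fy", "cx", "cy" (pixels), "origin" and "attitude" of the camera in the world. Camera axes: x right, y down, z forward; pixel columns grow to the right and rows downward; lengths in m; the calibration is good to about 2 mm. A picture is of the moment at which its call begins. There is no depth.
- ctrl.hand_in(): hands the job in; it is judged then, once.
The state is a dict: "time_s": time; "q": joint angles; "dq": joint speeds; "joint_efforts": joint torques, N m; "eef_pos": TCP position; "eef_rot": TCP orientation; "wrist_force": force on the tool from outside, world axes, zero at the start; "torque": the same for the moment, N m; "opening": opening from 0.0 (shut) to 1.0 (fully open); "grasp_force": force on a finger pad.
Only numpy, scipy, OpenCV 4.12 (cv2) and the standard library are available. Lean on these libraries where they do the work, as an engineer would, in place of code of your own. Each camera call takes 0.05 s, during which the arm holds its last target. There are 200 camera calls.

## Working session

There is one attempt and no reset: what is moved stays moved. The work goes in short steps, Python scripts to look and compute and a tool call to move; the robot and the scene stay as the last step left them, time stands still between calls to the robot, and variables do not carry over. Pictures are saved under pics/ and viewed, at most 10 in all, crops included, and the job is handed in when it is done.

Besides the shell and the picture viewer there is one more tool, called after "Emit:" as a command line: name --argument value ..., lists and objects as JSON in quotes. move_arm: Moves the arm, as the interface text tells. Its arguments: {"type":"object","properties":{"plan":{"type":"array"},"grip":{"type":"number"}},"required":["plan"]}

```bash
mkdir -p pics; cat > h.py <<'E'
import numpy as np, cv2
from scipy.spatial.transform import Rotation as R
from bench import ctrl
def rot(a):
    a=np.array(a,float)
    return a if a.shape==(3,3) else R.from_quat(a[[1,2,3,0]]).as_matrix()
def cam(n,save=None):
    c=ctrl.camera(n); c['R']=rot(c['attitude']); c['o']=np.array(c['origin'])
    if save: cv2.imwrite(f'pics/{save}.png',c['pixels'][:,:,::-1])
    return c
def ray(c,u,v):
    d=np.array([(u-c['cx'])/c['fx'],(v-c['cy'])/c['fy'],1]); return c['R']@d
def onz(c,u,v,z):
    d=ray(c,u,v); return c['o']+d*(z-c['o'][2])/d[2]
def proj(c,p):
    q=c['R'].T@(np.array(p)-c['o']); return np.array([c['fx']*q[0]/q[2]+c['cx'],c['fy']*q[1]/q[2]+c['cy']])
E
python3 - <<'E'
from h import *
for n in('scene','top'):
    c=cam(n,n+'0'); print(n,c['o'],c['attitude'],c['fx'],c['cx'],c['cy'])
print(ctrl.get_obs())
E
```

```text
scene [-0.02657742  0.86325226  0.89648726] [ 0.14225885 -0.2872488   0.8577308  -0.40193086] 603.4911331541613 320.6244723806734 237.5076787909284
top [0.41500922 0.15030775 0.97935694] [ 0.03897707 -0.70433587  0.70580235 -0.06507547] 481.31862159662353 319.98634484026815 247.0322871236297
{'time_s': 0.1, 'q': array([-1.46433623e+00,  1.81484598e-01,  1.60792704e+00, -4.40887608e-06,
        1.35375936e+00, -2.06289582e-01]), 'dq': array([-3.97381304e-04, -2.13420409e-03, -4.36654032e-05,  2.08951791e-03,
       -1.63612951e-04, -1.26127701e-03]), 'joint_efforts': array([ 3.20872896e-04, -4.45877230e+01, -3.52237988e+01, -4.20546330e-04,
        4.16243696e-03,  4.81866186e-05]), 'eef_pos': array([ 0.17688105, -0.54659788,  0.23045499]), 'eef_rot': array([-7.88298281e-04,  9.87797968e-01,  1.55738732e-01,  3.72253869e-05]), 'wrist_force': array([0.40726993, 0.10066986, 0.12540808]), 'torque': array([ 0.03719827, -0.04134185,  0.01621007]), 'grasp_force': 0.0, 'opening': 1.0003501315251397}
```

View pics/scene0.png

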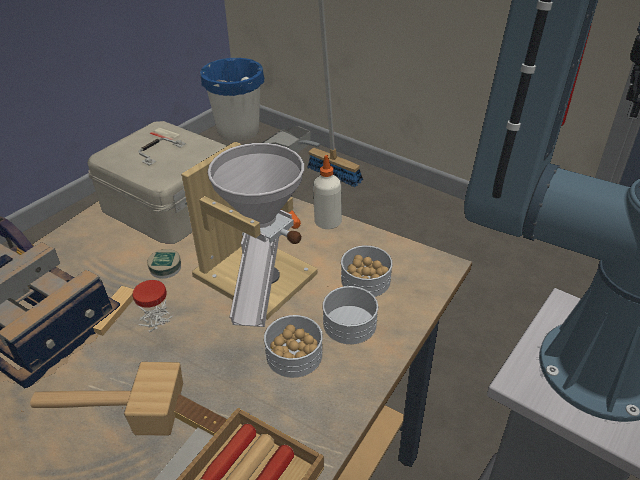

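View pics/top0.png

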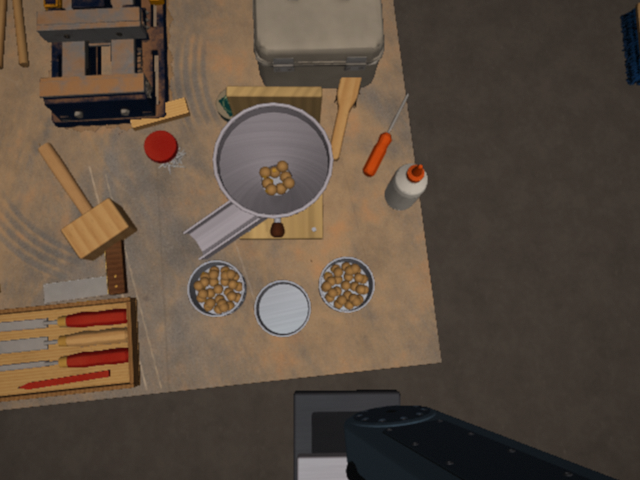

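The empty tin is the middle one, at top view (283,308). The funnel rim is at about (273,160), the gate knob at (277,229), the spout mouth at (195,245) and the glue at (407,187).

```bash
cat > m.py <<'E'
from h import *
c=cam('top'); s=cam('scene')
g=cv2.cvtColor(c['pixels'],cv2.COLOR_RGB2GRAY)
def circ(u,v,r0,r1,z):
    b=cv2.HoughCircles(cv2.resize(g,None,fx=3,fy=3,interpolation=cv2.INTER_CUBIC)[int(3*(v-r1-12)):int(3*(v+r1+12)),int(3*(u-r1-12)):int(3*(u+r1+12))],cv2.HOUGH_GRADIENT_ALT,1.5,100,param1=200,param2=.5,minRadius=int(3*r0),maxRadius=int(3*r1))
    if b is None: return None
    b=b[0][0]/3; uu=b[0]+int(3*(u-r1-12))/3; vv=b[1]+int(3*(v-r1-12))/3
    p=onz(c,uu,vv,z); return (uu,vv,b[2]),p,b[2]*(c['o'][2]-z)/c['fx']
for n,a in dict(fun=(273,160,52,64,.294),te=(283,308,23,31,.055),tA=(217,288,23,32,.055),tB=(346,285,23,32,.055)).items(): print(n,circ(*a))
def knob(k,box):
    u0,u1,v0,v1=box; hsv=cv2.cvtColor(k['pixels'],cv2.COLOR_RGB2HSV)[v0:v1,u0:u1]
    m=((hsv[...,2]<95)&(hsv[...,1]>100)).astype(np.uint8)
    n,l,st,ce=cv2.connectedComponentsWithStats(m); i=1+np.argmax(st[1:,4]); print('knob px',ce[i]+[u0,v0],st[i]); return ce[i]+[u0,v0]
a=knob(c,(265,290,215,245)); b=knob(s,(280,305,225,248))
d1,d2=ray(c,*a),ray(s,*b); A=np.c_[d1,-d2]; t=np.linalg.lstsq(A,s['o']-c['o'],rcond=None)[0]
print('knob',c['o']+d1*t[0],s['o']+d2*t[1], 'top@.166',onz(c,*a,.166))
E
python3 m.py
```

```text
fun ((np.float32(273.5), np.float32(163.5), np.float32(58.82463)), array([0.64107541, 0.19261976, 0.294     ]), np.float64(0.08376129054233099))
te ((np.float32(282.0), np.float32(308.0), np.float32(27.2286)), array([0.43493493, 0.18859221, 0.055     ]), np.float64(0.052291650113297644))
tA ((np.float32(216.5), np.float32(289.0), np.float32(27.812874)), array([0.47131293, 0.31320879, 0.055     ]), np.float64(0.053413730108370805))
tB ((np.float32(346.0), np.float32(285.5), np.float32(27.49721)), array([0.47739809, 0.06602787, 0.055     ]), np.float64(0.052807506984449346))
knob px [276.91764706 229.62941176] [  5   8  15  14 170]
knob px [293.94615385 236.6       ] [  7   6  14  13 130]
knob [0.56609289 0.19366914 0.16441819] [0.56296281 0.19167061 0.16373156] top@.166 [0.56579964 0.19358498 0.166     ]
```

```bash
python3 - <<'E'
from h import *
a=cv2.imread('pics/top0.png')[90:270,170:350]; b=cv2.imread('pics/scene0.png')[130:340,180:320]
a=cv2.resize(a,(540,540),interpolation=cv2.INTER_CUBIC); b=cv2.resize(b,(360,540),interpolation=cv2.INTER_CUBIC)[:,:260]
cv2.imwrite('pics/crop.png',np.hstack([a,b]))
E
```

```text
(no output)
```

View pics/crop.png

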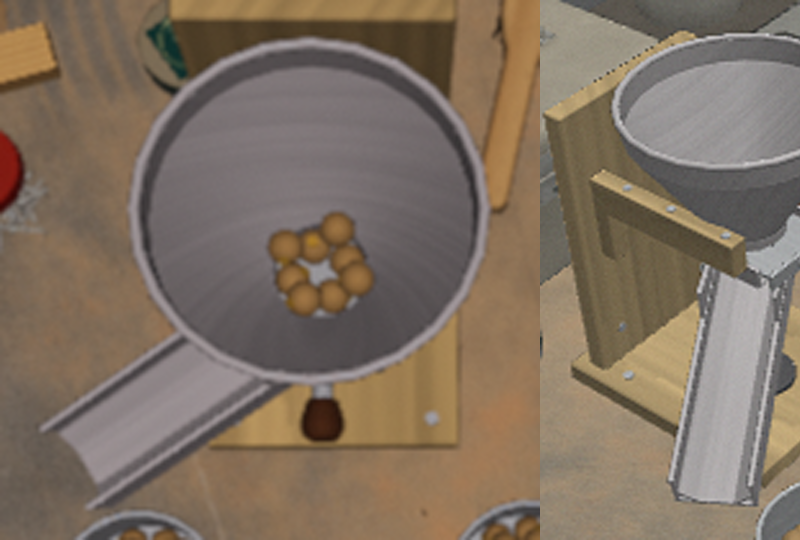

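```bash
python3 - <<'E'
from h import *
c=cam('top'); P=np.array([.649,.193])
m=onz(c,192,246.2,.093)[:2]; d=m-P; th=np.arctan2(d[1],-d[0]); print('mouth',m,np.hypot(*d),th,'fun',onz(c,273.3,160.3,.294),c['fy'])
print(onz(c,184,233.3,.093),onz(c,200,259,.093))
for r,o in((160,0),(160,60),(160,46)): print(r,o,P+.001*r*np.array([-np.cos(th),np.sin(th)])+.001*o*np.array([np.sin(th),np.cos(th)]))
E
```

```text
mouth [0.54794064 0.3534913 ] 0.18965877838263617 1.008833326466196 fun [0.64596946 0.19295962 0.294     ] 481.31862159662353
[0.57208028 0.36898698 0.093     ] [0.52414652 0.33810434 0.093     ]
160 0 [0.56374427 0.32839372]
160 60 [0.61451691 0.36036462]
160 46 [0.60266996 0.35290475]
```

Emit:
move_arm --plan '[1.2, 1.2, 0, 0, 0, 0, 2.4, 2.4, 0, 0, 0, -0.1, 3.4, 3.6, 0, 0, 0, -0.2, 4.4, 4.8, 0, 0, 0, -0.3, 5, 6, 0, 0, 0, -0.313, 5.2, 7.2, 0, 0, 0, -0.313, 5.2, 8.4, 0, 0, 0, -0.313, 5.2, 9.6, 0, 0, 0, -0.313, 5.2, 10.8, 0, 0, 0, -0.313, 5.2, 12, 0, 0, 0, -0.313]' --grip 0

```text
time_s: 1.5
eef_pos: [0.4349, -0.0057, 0.2315]
eef_rot: [0.0, 1.0, -0.0, 0.0]
wrist_force: [1.2, -1.0, 0.1]
opening: -0.0
grasp_force: 0.0
```

Emit:
move_arm --plan '[0, 1.2, 0, 0, 0, 0, 0, 2.4, 0, 0, 0, 0, 0, 3.6, 0, 0, 0, 0, 0, 4.8, 0, 0, 0, 0, 0, 6, 0, 0, 0, 0, 0, 7.2, 0, 0, 0, 0, 1, 7.8, 0, 0, 0, 0, 2, 7.8, 0, 0, 0, 0, 3, 7.8, 0, 0, 0, 0, 3.8, 7.8, 0, 0, 0, 0]'

```text
time_s: 2.75
eef_pos: [0.6266, 0.3822, 0.2306]
eef_rot: [0.0, 1.0, -0.0, -0.0]
wrist_force: [-0.0, -0.3, 1.4]
opening: -0.001
grasp_force: 0.0
```

Emit:
move_arm --plan '[0, 0, -1.2, 0, 0, 0, 0, 0, -2.4, 0, 0, 0, 0, 0, -3.05, 0, 0, 0, -0.2, -0.2, -3.05, 0, 0, 0, -0.5, -0.62, -3.05, 0, 0, 0, -0.8, -0.74, -3.05, 0, 0, 0, -1.1, -0.85, -3.05, 0, 0, 0, -1.4, -1.03, -3.05, 0, 0, 0, -1.67, -1.21, -3.05, 0, 0, 0, -1.9, -1.45, -3.05, 0, 0, 0]'

```text
time_s: 4.0
eef_pos: [0.5303, 0.31, 0.0791]
eef_rot: [-0.0, 1.0, 0.0, 0.001]
wrist_force: [2.1, 1.2, -1.2]
opening: 0.003
grasp_force: 0.9
```

Emit:
move_arm --plan '[-0.25, -0.25, 0, 0, 0, 0, -0.46, -0.52, 0, 0, 0, 0, -0.63, -0.82, 0, 0, 0, 0, -0.74, -1.05, 0, 0, 0, 0, -0.82, -1.25, 0, 0, 0, 0, -0.82, -1.25, 0, 0, 0, 0]'

```text
time_s: 4.75
eef_pos: [0.4886, 0.2467, 0.0787]
eef_rot: [0.0, 1.0, -0.0, -0.0]
wrist_force: [-1.1, 0.5, 0.6]
opening: -0.002
grasp_force: 0.0
```

```bash
python3 - <<'E'
from h import *
c=cam('top','t1'); cam('scene','s1')
a=cv2.imread('pics/t1.png')[130:340,180:380]
a=cv2.resize(a,(570,600),interpolation=cv2.INTER_CUBIC); cv2.imwrite('pics/t1c.png',a)
E
```

```text
(no output)
```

View pics/t1c.png

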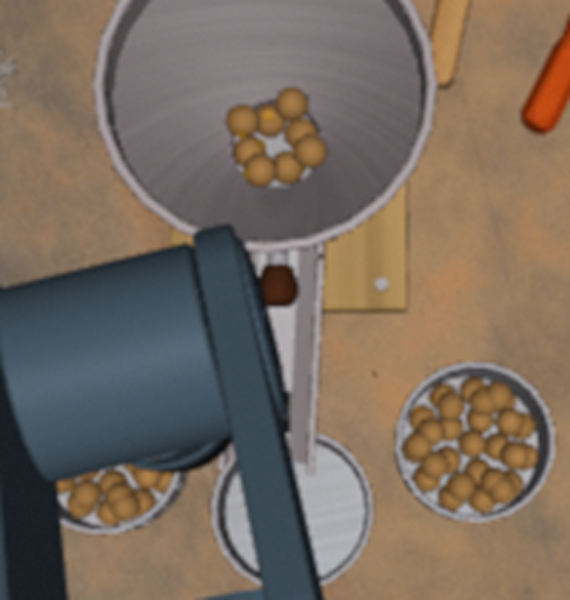

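```bash
python3 - <<'E'
from h import *
c=cam('top')
print(onz(c,290.5,296.2,.093),onz(c,180+322/2.85,130+250/2.857,.093+.035))
E
```

```text
[0.45549414 0.17163418 0.093     ] [0.59511073 0.16691816 0.128     ]
```

Emit:
move_arm --plan '[0, -0.12, 0, 0, 0, 0, 0, -0.23, 0, 0, 0, 0, 0, -0.23, 0, 0, 0, 0, 0, 0.5, 0, 0, 0, 0, -0.4, 1, 0.5, 0, 0, 0, -1.2, 1, 1.5, 0, 0, 0, -2, 0.5, 2.5, 0, 0, 0, -3, -0.5, 3.5, 0, 0, 0, -3.2, -1.7, 4, 0, 0, 0, -3.2, -2.9, 4, 0, 0, 0]'

```text
time_s: 6.15
eef_pos: [0.3317, 0.1259, 0.277]
eef_rot: [0.0, 1.0, 0.001, 0.003]
wrist_force: [1.6, -0.6, 1.0]
opening: -0.002
grasp_force: 0.0
```

Emit:
move_arm --plan '[0, -1.2, 0, 0, 0, 0, 0, -2.4, 0, 0, 0, 0, 0, -2.4, 0, 0, 0, 0]'

```text
time_s: 6.52
eef_pos: [0.3319, 0.002, 0.2752]
eef_rot: [0.001, 1.0, -0.006, 0.001]
wrist_force: [0.2, -0.2, 0.1]
opening: -0.004
grasp_force: 0.0
```

```bash
python3 - <<'E'
from h import *
c=cam('top','t2'); s=cam('scene','s2')
a=cv2.resize(cv2.imread('pics/t2.png')[150:350,190:350],(480,600),interpolation=cv2.INTER_CUBIC)
b=cv2.resize(cv2.imread('pics/s2.png')[190:360,250:410],(320,340),interpolation=cv2.INTER_CUBIC)
b=cv2.copyMakeBorder(b,0,260,0,0,cv2.BORDER_CONSTANT); cv2.imwrite('pics/c2.png',np.hstack([a,b]))
E
```

```text
(no output)
```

View pics/c2.png

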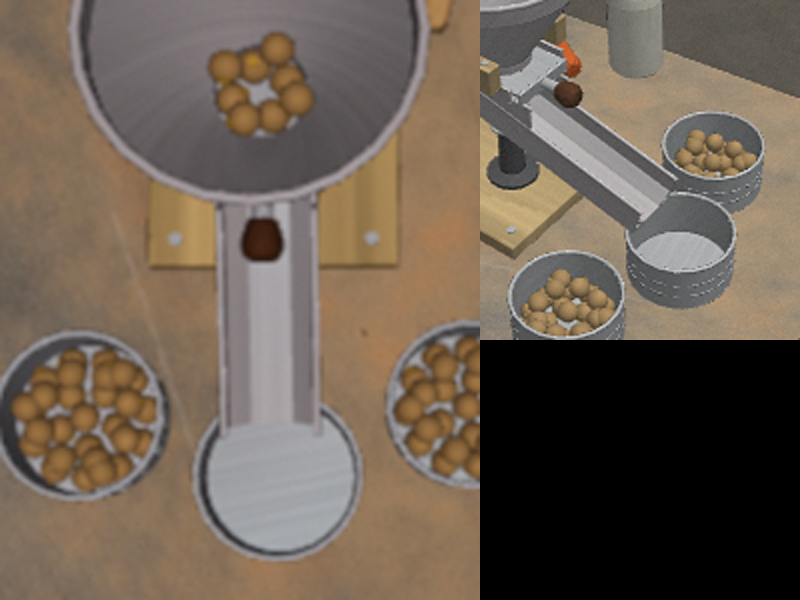

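```bash
python3 - <<'E'
from h import *
c=cam('top')
m=onz(c,190+270.5/3,150+434/3,.093); t=onz(c,190+278/3,150+478/3,.055); f=onz(c,190+249/3,150+90/3,.294)
P=np.array([.6465,.193]); d=m[:2]-P; d/=np.hypot(*d); a=P+.213*d
print(m,t,f,a,a-t[:2])
E
python3 m.py | tail -3
```

```text
[0.45834806 0.19053092 0.093     ] [0.43241486 0.1873107  0.055     ] [0.61598069 0.19311557 0.294     ] [0.43351834 0.19020508] [0.00110348 0.00289438]
knob px [276.88590604 229.51006711] [  6   8  13  14 149]
knob px [293.7751938  236.72868217] [  7   6  14  13 129]
knob [0.56637973 0.19374781 0.16399402] [0.56331135 0.19178818 0.16331997] top@.166 [0.56600733 0.19364094 0.166     ]
```

Emit:
move_arm --plan '[0.3, 0.8, 0, 0, -0.16, 0, 0.6, 1.6, 0, 0, -0.32, 0, 1, 2.4, 0, 0, -0.48, 0, 1.6, 3.2, 0, 0, -0.64, 0, 2.4, 3.82, -0.4, 0, -0.65, 0, 3.2, 3.82, -0.8, 0, -0.65, 0, 3.8, 3.82, -1.18, 0, -0.65, 0, 3.8, 3.82, -1.18, 0, -0.65, 0]' --grip 60

```text
time_s: 7.78
eef_pos: [0.5207, 0.1999, 0.2127]
eef_rot: [-0.0, 0.948, 0.002, 0.317]
wrist_force: [-0.6, 0.4, -0.2]
opening: 0.702
grasp_force: 0.0
```

```bash
python3 - <<'E'
from h import *
o=ctrl.get_obs(); print(o['eef_pos'],R.from_quat(np.array(o['eef_rot'])[[1,2,3,0]]).as_matrix().round(3))
w=cam('wrist','w3'); print(proj(w,[.564,.193,.166]))
E
```

```text
[0.52070626 0.19985141 0.21273072] [[ 0.799  0.004  0.601]
 [ 0.003 -1.     0.001]
 [ 0.601  0.001 -0.799]]
[335.72590912 251.59428852]
```

View pics/w3.png

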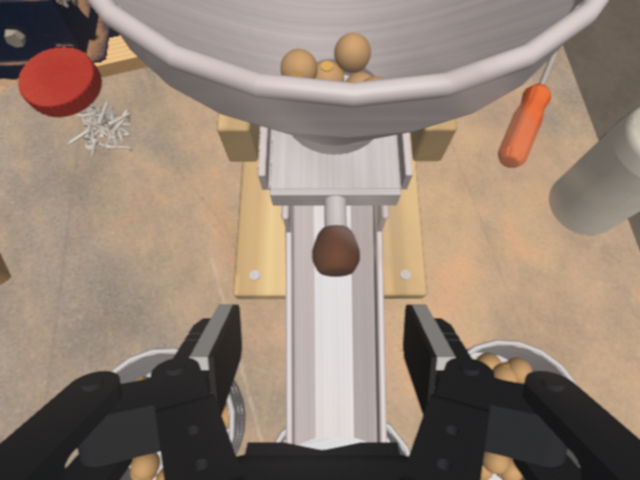

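The knob is at (336,250), where the estimate puts it. The fingers are centred at about x=322, so the tool has to go 7 mm to -y.

Emit:
move_arm --plan '[0.3, -0.14, -0.35, 0, 0, 0, 0.65, -0.14, -0.8, 0, 0, 0, 1.02, -0.14, -1.21, 0, 0, 0, 1.02, -0.14, -1.21, 0, 0, 0]'

```text
time_s: 8.32
eef_pos: [0.5716, 0.1917, 0.1545]
eef_rot: [-0.0, 0.948, 0.001, 0.318]
wrist_force: [-0.9, 0.5, 1.6]
opening: 0.705
grasp_force: 0.0
```

Emit:
move_arm --plan '[0, 0, 0, 0, 0, 0, 0, 0, 0, 0, 0, 0, 0, 0, 0, 0, 0, 0, 0, 0, 0, 0, 0, 0, 0, 0, 0, 0, 0, 0]' --grip 0

```text
time_s: 8.95
eef_pos: [0.5723, 0.1928, 0.157]
eef_rot: [-0.001, 0.947, 0.001, 0.321]
wrist_force: [-8.0, 8.2, 5.9]
opening: 0.253
grasp_force: 58.2
```

Emit:
move_arm --plan '[-0.2, 0, 0, 0, 0, 0, -0.4, 0, 0, 0, 0, 0, -0.6, 0, 0, 0, 0, 0, -0.8, 0, 0, 0, 0, 0, -1, 0, 0, 0, 0, 0, -1.2, 0, 0, 0, 0, 0, -1.22, 0, 0, 0, 0, 0, -1.22, 0, 0, 0, 0, 0]'

```text
time_s: 9.95
eef_pos: [0.5122, 0.1924, 0.1572]
eef_rot: [-0.002, 0.947, 0.0, 0.321]
wrist_force: [0.0, 7.3, 0.8]
opening: 0.25
grasp_force: 59.9
```

```bash
python3 - <<'E'
from h import *
cam('wrist','w4'); cam('scene','s4'); cam('top','t4'); c=cam('scene')
a=cv2.imread('pics/w4.png')[:,:];b=cv2.imread('pics/s4.png')[130:370,190:430]; b=cv2.resize(b,(400,400))
t=cv2.resize(cv2.imread('pics/t4.png')[90:330,180:380],(400,480))
cv2.imwrite('pics/c4.png',np.hstack([cv2.copyMakeBorder(b,0,80,0,0,cv2.BORDER_CONSTANT),t]))
E
```

```text
(no output)
```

View pics/c4.png

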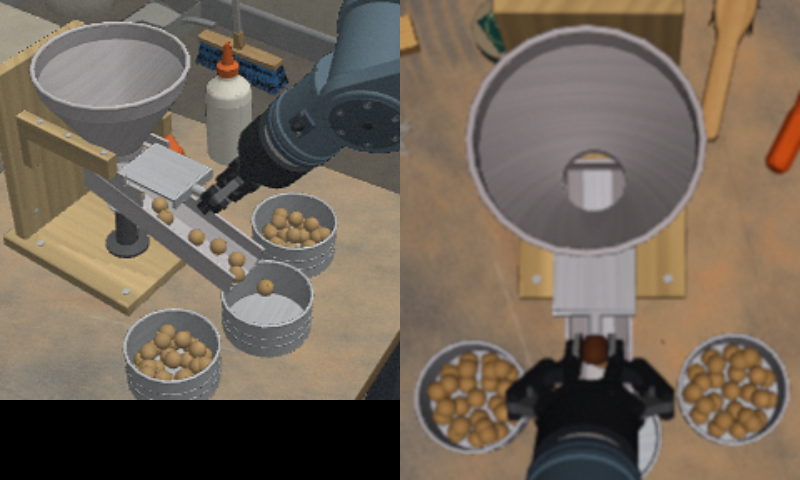

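The gate is out, the hopper is empty, and the knobs are running down the trough into the tin.

Emit:
move_arm --plan '[0, 0, 0, 0, 0, 0, 0, 0, 0, 0, 0, 0, 0, 0, 0, 0, 0, 0, 0, 0, 0, 0, 0, 0, 0, 0, 0, 0, 0, 0, 0, 0, 0, 0, 0, 0, 0, 0, 0, 0, 0, 0, 0, 0, 0, 0, 0, 0, 0, 0, 0, 0, 0, 0, 0, 0, 0, 0, 0, 0]'

```text
time_s: 11.4
eef_pos: [0.5122, 0.1924, 0.1572]
eef_rot: [-0.001, 0.947, 0.0, 0.321]
wrist_force: [0.3, 7.3, 0.9]
opening: 0.255
grasp_force: 59.9
```

```bash
python3 - <<'E'
from h import *
cam('scene','s5'); cam('top','t5')
b=cv2.resize(cv2.imread('pics/s5.png')[210:360,250:410],(500,470),interpolation=cv2.INTER_CUBIC)
t=cv2.resize(cv2.imread('pics/t5.png')[90:350,200:360],(289,470)); cv2.imwrite('pics/c5.png',np.hstack([b,t]))
E
```

```text
(no output)
```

View pics/c5.png

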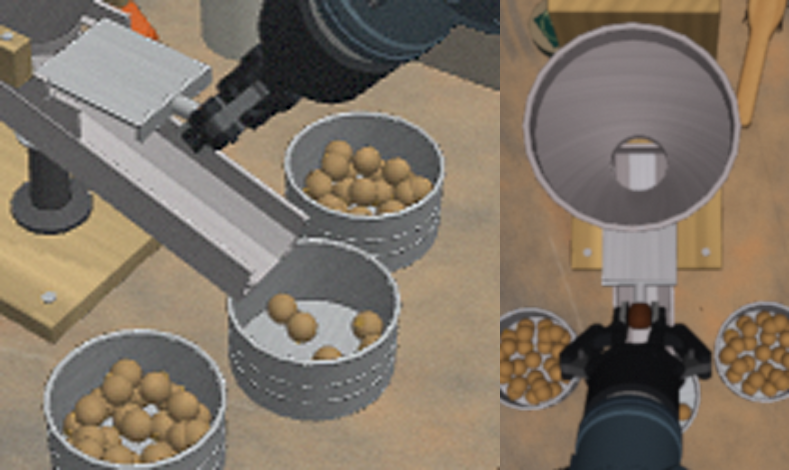

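Emit:
move_arm --plan '[0.2, 0, 0, 0, 0, 0, 0.4, 0, 0, 0, 0, 0, 0.6, 0, 0, 0, 0, 0, 0.8, 0, 0, 0, 0, 0, 1, 0, 0, 0, 0, 0, 1.15, 0, 0, 0, 0, 0, 1.22, 0, 0, 0, 0, 0, 1.26, 0, 0, 0, 0, 0, 1.26, 0, 0, 0, 0, 0]'

```text
time_s: 12.62
eef_pos: [0.5725, 0.1929, 0.1567]
eef_rot: [-0.001, 0.948, 0.001, 0.319]
wrist_force: [-28.1, 6.1, 20.8]
opening: 0.257
grasp_force: 63.0
```

Emit:
move_arm --plan '[0, 0, 0, 0, 0, 0, 0, 0, 0, 0, 0, 0, 0, 0, 0, 0, 0, 0, 0, 0, 0, 0, 0, 0]' --grip 60

```text
time_s: 13.12
eef_pos: [0.5748, 0.1905, 0.1552]
eef_rot: [0.0, 0.948, -0.0, 0.319]
wrist_force: [-0.9, -0.4, 0.0]
opening: 0.701
grasp_force: 0.0
```

Emit:
move_arm --plan '[-0.3, 0, 0.4, 0, 0, 0, -0.7, 0, 0.9, 0, 0, 0, -1.1, 0, 1.4, 0, 0, 0, -2, 0, 2, 0, 0, 0, -3, -0.8, 2.4, 0, 0, 0, -3.4, -2, 2.4, 0, 0, 0, -3.4, -3.2, 2.4, 0, 0, 0, -3.4, -4.4, 2.4, 0, 0, 0, -3.4, -5, 2.4, 0, 0, 0, -3.4, -5, 2.4, 0, 0, 0]'

```text
time_s: 14.38
eef_pos: [0.4043, -0.0625, 0.2756]
eef_rot: [0.001, 0.947, -0.002, 0.32]
wrist_force: [-0.1, 0.2, 0.6]
opening: 0.707
grasp_force: 0.0
```

```bash
python3 m.py | tail -3; python3 - <<'E'
from h import *
cam('scene','s6'); cam('top','t6')
b=cv2.resize(cv2.imread('pics/s6.png')[140:360,200:400],(400,440),interpolation=cv2.INTER_CUBIC)
t=cv2.resize(cv2.imread('pics/t6.png')[150:350,190:350],(400,500),interpolation=cv2.INTER_CUBIC); cv2.imwrite('pics/c6.png',np.hstack([cv2.copyMakeBorder(b,0,60,0,0,cv2.BORDER_CONSTANT),t]))
E
```

```text
knob px [276.91891892 229.54054054] [  6   8  13  14 148]
knob px [293.62698413 236.82539683] [  7   6  14  13 126]
knob [0.56639122 0.19370933 0.16364612] [0.56358772 0.19191739 0.1630305 ] top@.166 [0.56595438 0.19358409 0.166     ]
```

View pics/c6.png

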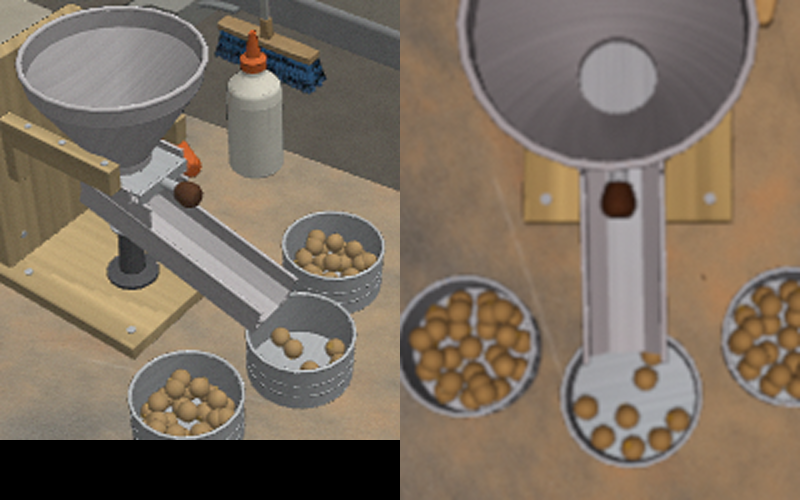

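All eight knobs are in the tin, one of them partly under the mouth. The trough and hopper are empty, the gate knob is back at its starting pixel, and the spout is still aimed.

```bash
python3 -c "
from bench import ctrl
print(ctrl.hand_in())"
```

```text
the job is handed in; nothing more can be done
None
```

Job handed in with no verdict returned: in the last pictures all eight knobs lie in the tin that was empty, the gate is home, the spout still points at that tin (about 3 mm off by my measurement before the gate was pulled), and the arm never went near the glue bottle.

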